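Unlock the child-resistant cap of the slanted reagent jar

ROBOT

A 7-joint arm with a two-finger parallel gripper is mounted at the origin on the work surface. World frame = base frame: x ahead of the robot, y to its left, z up, the work surface at z = 0. Lengths are in m, angles in rad, forces in N, time in s.
With the tool pointing down it reaches from about 0.425 to 0.875 m from the base axis. Payload 8.4 kg.
Tool frame: the origin (TCP) lies at the very end of the fingers, on their centre line; the grasp point (between the pads) lies env.hold_point_z behind it (env.hold_point_z is the distance from the TCP to the grasp point, in m); z points along the fingers, y is the direction in which the jaws open and shut (so a half turn about z gives the same grasp; the last joint's range is limited). The gripper opens to 85 mm and grips with 20 to 120 N. Pads are 22 mm wide; open, the fingers measure 114 mm over their backs; the gripper's body (76 mm by 85 mm) begins 54 mm behind the grasp point. The pads swing forward as they close: fully open they stand 13 mm farther back than shut.
Start: joints at [-1.199, 0.333, 0.04, 1.465, -0.013, 1.343, -0.059], TCP at [0.295, 0.579, 0.195] pointing down, gripper open.
Joint ranges: [-2.58, 2.58], [-0.38, 2.09], [-1.3, 1.39], [0.25, 2.4], [-1.5, 4.64], [0.08, 2.09], [-2.65, 2.65]. Speed limits (rad/s): [2.22, 2.22, 2.79, 2.79, 3.14, 3.14, 3.14].

INTERFACE

Orientations are given as [roll, pitch, yaw] about the fixed x, y, z axes, in that order (R = Rz(yaw) Ry(pitch) Rx(roll)).
In Python, from station import env gives the robot as it stands.
- The arm moves only by the tool move_arm, never from a script. Its argument "motion" is text: rows parted by semicolons, each of 7 numbers parted by spaces: the finger opening in mm, from 0 to 85.4, then the shift along the world's x, y, z in mm, then the turn, a rotation vector about the world's x, y, z in rad. In form: claw dx dy dz ax ay az; .... A call has 1 to 10 rows; each row is the pose to reach, as a shift and turn from the pose measured when the call began; what a row does not reach only later rows make up. A row lasts 1/8 s, in which the tool goes at most 62.5 mm and 10.7 degrees, less where a joint would pass 70% of its speed; a pose out of reach is approached as far as the arm can. A call with a gripper value outside its range is refused whole. The fingers move at their own pace and stop on an object; "squeeze" is the grip in N (left out, the last holds). Time passes only in rows, so rows that repeat a pose let the fingers close. It gives the time, the measured TCP pose, the force and the opening at its end, in the units of the state.
- env.get_state(): the state, without advancing time (a new reading comes with each control period).
- env.camera(name): name is "scene" or "side" or "wrist"; returns (picture, depth): 420x560x3 uint8, red, green, blue; 420x560 float32, m along the optical axis (not along the pixel's ray), 0 where there is no reading.
- env.camera_model(name): a dict with "K" (3x3 intrinsics, pixels), "camera_from_world" (4x4, takes a point from world to camera coordinates). Camera axes: x right, y down, z forward; pixel columns grow to the right and rows downward; lengths in m; the calibration is good to about 2 mm. A picture is of the moment at which its call begins: read the wrist's pose just before it. camera_model takes no time and is no camera call; for the wrist camera it gives the pose at the moment of the call.
- env.job_done(): hands the job in, once; it reports no verdict.
The state is a dict: "time_s": time; "q": joint angles; "qd": joint speeds; "tau": joint torques, N m; "ee_pos": TCP position; "tool_rot": TCP orientation; "force": force on the tool from outside, world axes, zero at the start; "ft_torque": the same for the moment, N m; "opening": finger opening in m.
Only numpy, scipy, OpenCV 4.12 (cv2) and the standard library are available. Lean on these libraries where they do the work, as an engineer would, in place of code of your own. Each camera call takes 0.05 s, during which the arm holds its last target.

TASK

Open the white reagent jar that is clamped in the slanted clear acrylic stand. Its black cap is child-resistant: push it down along the jar's own slanted axis and, keeping it pushed, turn it anticlockwise past the catch (about a sixth of a turn), then lift it off. Set the cap down without dropping it, open side down and flat in the large shallow glass dish, let go, and leave the other things on the bench where they are.

Things in the scene. Friction and masses are not known exactly. Their poses are not given: they have to be found in the camera images.
- cap_center (a point): Centre, half-way up, of the jar's black ribbed cap: 60 mm across, 36 mm high, about 75 g, closed on top, open below. z points out of its closed top (on the jar: along the jar's axis, 30 degrees from vertical), x to its nib. Grip the skirt across its diameter, about 6 mm above this centre: the jar's shoulder lies only 6 mm below the skirt's lower edge, straight under it, and slopes away outside
- cap: The same cap; origin at the centre of its open lower edge, axes as at its centre. Pressing it along its axis takes 6 N at first, then 1.5 N more per mm; it must go down at least 3.5 mm (11.5 N; 13 to 14.5 N is comfortable) and bottoms at 6 mm. Kept pressed, it turns anticlockwise seen from above its closed top; unpressed it is locked. It has about 1.5 mm of sideways play on the neck
- cap_mark (a point): The small raised nib on the cap's top face, 25 mm from the cap's axis, 18 mm above the cap's centre. Shut, it lies on the +x side of the mouth; opening moves it towards the mouth's +y. The cap comes free when turned 42 to 78 degrees (60 is the middle; a fixed stop ends the turn), springs up 4 mm by itself and lifts straight off along the axis, clear after 30 mm
- jar_mouth (a point): Centre of the mouth's rim of the white jar, hidden in the cap at first. z is the jar's axis, out of the mouth, leaning 30 degrees from vertical towards the stand's front; x points up the slope, away from the front; y is level. Shut, the cap's centre is 6 mm below this point along z. The jar (84 mm across, 145 mm high, neck 41 mm) is clamped immovably in the stand by a collar plate with wing nuts
- stand: Heavy clear acrylic stand fixed to the bench, base 210 by 160 mm, 12 mm thick, 146 mm high with its slanted collar plate. Origin under the middle of the base on the bench; -x is its front, to which the jar leans (roughly towards world +y, square to the robot's forward direction); z up. The cap's centre is 30 mm towards the front and 175 mm up
- dish_in (a point): Middle of the inner floor (4 mm above the bench) of the empty shallow round glass dish: 170 mm across outside, about 160 mm inside, rim 16 mm above the bench, loose, 0.3 kg, lying flat on the bench; z up
- beaker: Loose tall open glass beaker, 92 mm across, 118 mm high, origin under its middle: leave it alone
- flask: Loose conical glass flask with black stopper, 86 mm across the foot, 142 mm high, origin under its middle: leave it alone
- bottle: Loose amber bottle with a narrow neck, 72 mm across, 165 mm high, origin under its middle: leave it alone
- plain_jar: Loose white jar standing upright with an ordinary flat black cap, 80 mm across, 122 mm high, origin under its middle: not the jar to open, leave it alone
- driver: Loose screwdriver lying on the bench, about 200 mm long, at most 35 mm high: leave it alone
- gasket: Loose flat black rubber ring on the bench, 84 mm across, 6 mm high, origin under its middle: leave it alone
- spare_plate: Loose clear acrylic plate with a round hole, lying flat, 90 by 90 by 12 mm, origin under its middle: leave it alone

How it is judged:
By the outcome, as a careful person would: the job done as asked, in the order asked, and still so for the second after the job is handed in, with the robot touching nothing.
It also fails if it takes over 48 s, if anything falls off the work surface, if the arm or the gripper's body presses on something with over 40 N, if the wrist force passes 120 N, or if a joint passes its speed limit or range.

## Working session

There is one attempt and no reset: what is moved stays moved. The work goes in short steps, Python scripts to look and compute and a tool call to move; the robot and the scene stay as the last step left them, time stands still between calls to the robot, and variables do not carry over. Pictures are saved under pics/ and viewed, and the job is handed in when it is done.

Besides the shell and the picture viewer there is one more tool, called after ">>>" as name(argument=value, ...), one argument or row to a line, values as JSON. move_arm: Moves the arm, as the interface text tells. Its arguments: {"type":"object","properties":{"motion":{"type":"string"},"squeeze":{"type":"number"}},"required":["motion"]}

```bash
ls; mkdir -p pics; python3 - <<'E'
from station import env
import cv2,numpy as np
s=env.get_state();print(s,env.hold_point_z)
for n in ["scene","side","wrist"]:
    m=env.camera_model(n);print(n,np.round(m["K"],1).tolist(),np.round(m["camera_from_world"],4).tolist())
    p,d=env.camera(n);cv2.imwrite(f"pics/{n}0.png",p[:,:,::-1]);np.savez(f"pics/{n}0.npz",p=p,d=d,K=m["K"],T=m["camera_from_world"])
E
```

```text
pics
{'time_s': 0.0, 'q': array([-1.19918841,  0.33389333,  0.03986084,  1.46626389, -0.01336648,
        1.34333901, -0.05849607]), 'qd': array([-0.00039067, -0.00041766, -0.00185592,  0.00062654,  0.00090711,
       -0.00060641, -0.00103438]), 'tau': array([ 1.33267690e-04, -6.58549047e+01,  1.36567399e+00, -4.05570567e+01,
        1.68778544e-02,  1.28073359e-02, -4.05244009e-05]), 'ee_pos': array([0.29463959, 0.57879524, 0.19383614]), 'tool_rot': array([-3.13996025e+00,  1.38709797e-04,  2.67079149e+00]), 'force': array([-0.36391906, -0.09750185,  0.0849877 ]), 'ft_torque': array([-0.00348672,  0.00977432, -0.0338404 ]), 'opening': 0.08529007027200204} 0.0187
scene [[388.2, 0.0, 284.0], [0.0, 388.2, 206.4], [0.0, 0.0, 1.0]] [[0.2913, 0.9566, 0.008, -0.19], [0.777, -0.2317, -0.5853, -0.3929], [-0.5581, 0.1767, -0.8108, 1.4476], [0.0, 0.0, 0.0, 1.0]]
side [[529.5, 0.0, 280.6], [0.0, 529.5, 205.8], [0.0, 0.0, 1.0]] [[0.9582, -0.2855, 0.0161, -0.5729], [-0.1794, -0.6439, -0.7438, 0.2211], [0.2228, 0.7098, -0.6682, 1.5944], [0.0, 0.0, 0.0, 1.0]]
wrist [[292.6, 0.0, 278.5], [0.0, 292.6, 204.5], [0.0, 0.0, 1.0]] [[0.4531, 0.8915, -0.0021, -0.6504], [0.855, -0.4339, 0.2841, -0.0382], [0.2523, -0.1306, -0.9588, 0.3803], [0.0, 0.0, 0.0, 1.0]]
```

View pics/scene0.png

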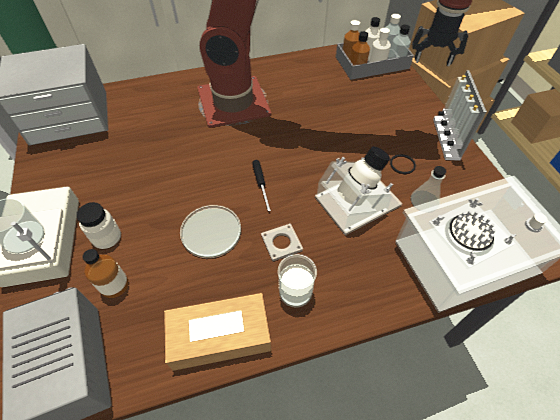

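View pics/side0.png

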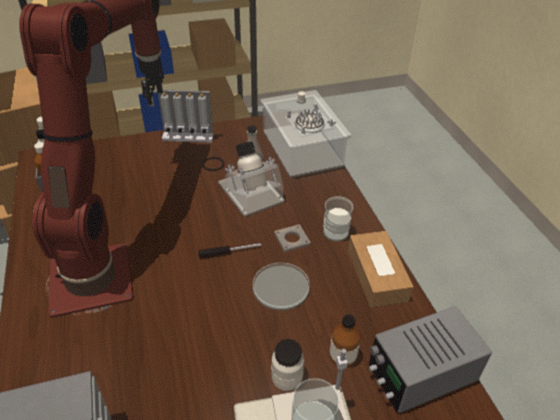

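View pics/wrist0.png

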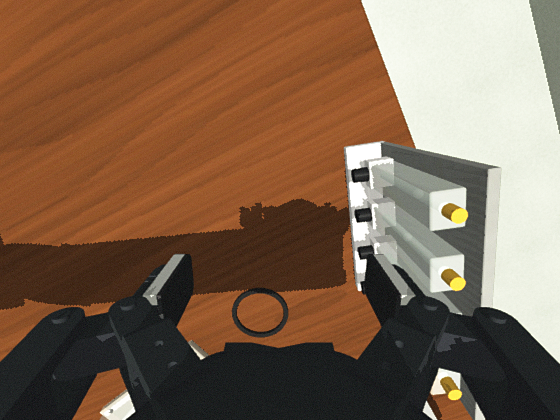

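The scene view shows the black cap near (376,158), the dish near (210,231) and the gasket at (402,164). In the side view the cap is near (247,150) and the dish near (281,286). The wrist camera does not see the cap yet. I'll zoom in and measure.

```bash
cat > h.py <<'E'
import numpy as np,cv2
from scipy.spatial.transform import Rotation as Ro
def load(n):
    z=np.load(f"pics/{n}.npz");return z["p"],z["d"],z["K"],z["T"]
def ray(K,T,u,v):
    R=T[:3,:3];t=T[:3,3];o=-R.T@t;d=R.T@np.linalg.inv(K)@np.array([u,v,1.]);return o,d/np.linalg.norm(d)
def tri(a,b):
    (o1,d1),(o2,d2)=a,b
    A=np.stack([d1,-d2],1);s=np.linalg.lstsq(A,o2-o1,rcond=None)[0]
    p,q=o1+s[0]*d1,o2+s[1]*d2;return (p+q)/2,np.linalg.norm(p-q)
def onz(r,z): o,d=r;return o+d*(z-o[2])/d[2]
def cloud(d,K,T):
    v,u=np.mgrid[:d.shape[0],:d.shape[1]]
    X=np.stack([(u-K[0,2])/K[0,0]*d,(v-K[1,2])/K[1,1]*d,d],-1)
    return (X-T[:3,3])@T[:3,:3]
def proj(K,T,P):
    c=T[:3,:3]@np.asarray(P)+T[:3,3];return (K@c/c[2])[:2]
def tcp(s):
    return np.array(s["ee_pos"]),Ro.from_euler("xyz",s["tool_rot"]).as_matrix()
E
python3 - <<'E'
from h import *
for n,(x,y,w,h) in {"scene0":(300,120,140,105),"side0":(190,110,140,105)}.items():
    p,d,K,T=load(n);c=p[y:y+h,x:x+w,::-1]
    cv2.imwrite(f"pics/{n}z.png",cv2.resize(c,None,fx=5,fy=5,interpolation=cv2.INTER_CUBIC))
    C=cloud(d,K,T)
    m=(p.max(2)<60)&(d>0)
    m2=np.zeros_like(m);m2[y:y+h,x:x+w]=m[y:y+h,x:x+w]
    m2&=(C[...,2]>.1)&(C[...,2]<.26)
    k,l,st,ce=cv2.connectedComponentsWithStats(m2.astype(np.uint8))
    for i in range(1,k):
        if st[i,4]>30:
            P=C[l==i];print(n,st[i],ce[i],P.mean(0).round(4),P.min(0).round(3),P.max(0).round(3))
E
```

```text
scene0 [365 147  25  23 395] [376.46582278 157.89873418] [0.5661 0.2809 0.1886] [0.527 0.255 0.163] [0.588 0.32  0.208]
scene0 [434 166   6  12  58] [436.9137931  171.39655172] [0.6207 0.448  0.1398] [0.604 0.44  0.127] [0.634 0.462 0.145]
side0 [248 126   8   7  47] [251.42553191 128.89361702] [0.6172 0.45   0.1412] [0.603 0.434 0.129] [0.634 0.47  0.149]
side0 [236 142  19  14 189] [244.85714286 148.46031746] [0.5501 0.2716 0.1892] [0.524 0.251 0.164] [0.582 0.307 0.208]
```

```bash
python3 - <<'E'
from h import *
for n,(x,y,w,h) in {"scene0":(150,180,140,105),"side0":(210,230,140,105)}.items():
    p,d,K,T=load(n);c=p[y:y+h,x:x+w,::-1]
    cv2.imwrite(f"pics/{n}d.png",cv2.resize(c,None,fx=5,fy=5,interpolation=cv2.INTER_CUBIC))
E
```

```text
(no output)
```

View pics/scene0z.png

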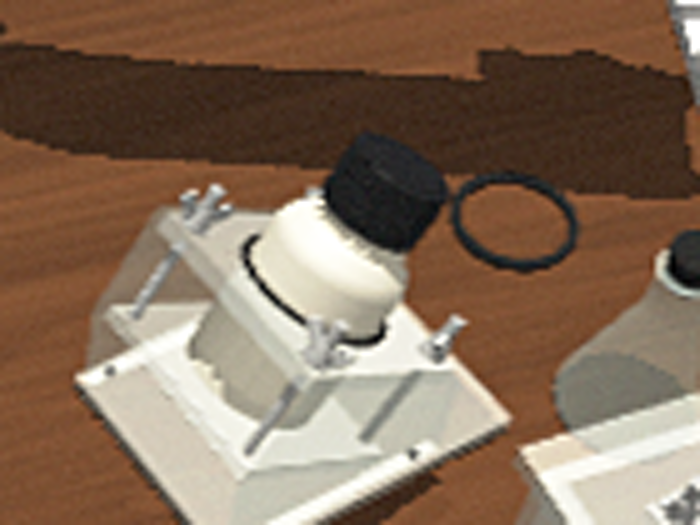

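View pics/side0z.png

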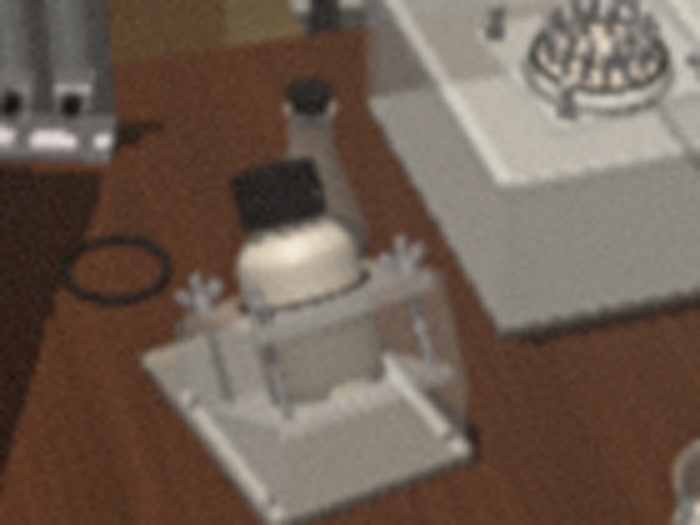

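View pics/scene0d.png

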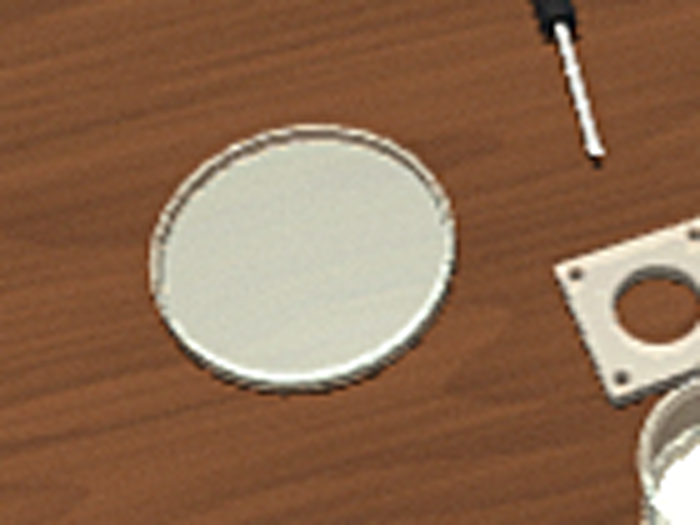

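View pics/side0d.png

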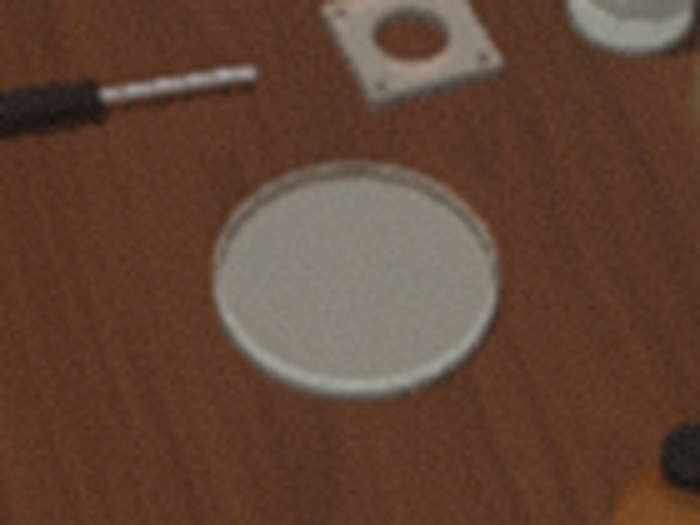

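```bash
python3 - <<'E'
from h import *
p,d,K,T=load("scene0")
cv2.imwrite("pics/sc1.png",cv2.resize(p[140:245,300:440,::-1],None,fx=5,fy=5,interpolation=cv2.INTER_CUBIC))
L=onz(ray(K,T,315.5,195.6),.012);R=onz(ray(K,T,401.5,203.6),.012);print(L,R,np.linalg.norm(L-R))
# dish outer/inner ellipse by low saturation mask
for n in("scene0","side0"):
    p,d,K,T=load(n);hsv=cv2.cvtColor(p,cv2.COLOR_RGB2HSV)
    m=(hsv[...,1]<70).astype(np.uint8)
    k,l,st,ce=cv2.connectedComponentsWithStats(m)
    u,v=(210,231) if n=="scene0" else (281,286)
    i=l[v,u];print(n,st[i],ce[i])
    cs=cv2.findContours((l==i).astype(np.uint8),cv2.RETR_EXTERNAL,cv2.CHAIN_APPROX_NONE)[0]
    c=max(cs,key=len).reshape(-1,2)
    for z in (0.004,0.016):
        W=np.array([onz(ray(K,T,a,b),z)[:2] for a,b in c],np.float32)
        (cx,cy),r=cv2.minEnclosingCircle(W)
        A=np.c_[2*W,np.ones(len(W))];s=np.linalg.lstsq(A,(W**2).sum(1),rcond=None)[0]
        print(z,cx,cy,r,s[:2],np.sqrt(s[2]+s[0]**2+s[1]**2))
E
```

```text
[0.51486955 0.14160732 0.012     ] [0.61670817 0.37807906 0.012     ] 0.2574684132556291
scene0 [ 180  205   61   53 2493] [210.31488167 231.17970317]
0.004 0.5399932265281677 -0.18584568798542023 0.08944258838891983 [ 0.53930169 -0.18571289] 0.08660173858428168
0.016 0.548006534576416 -0.18558090925216675 0.08830340206623077 [ 0.54732387 -0.18544979] 0.08549753428980038
side0 [ 253  263   57   47 2131] [280.74190521 286.02627874]
0.004 0.544806957244873 -0.1801634132862091 0.09042983502149582 [ 0.54442912 -0.18118303] 0.08673707768929163
0.016 0.5417819619178772 -0.1896151900291443 0.08955228328704834 [ 0.54140804 -0.190625  ] 0.08589436248689326
```

View pics/sc1.png

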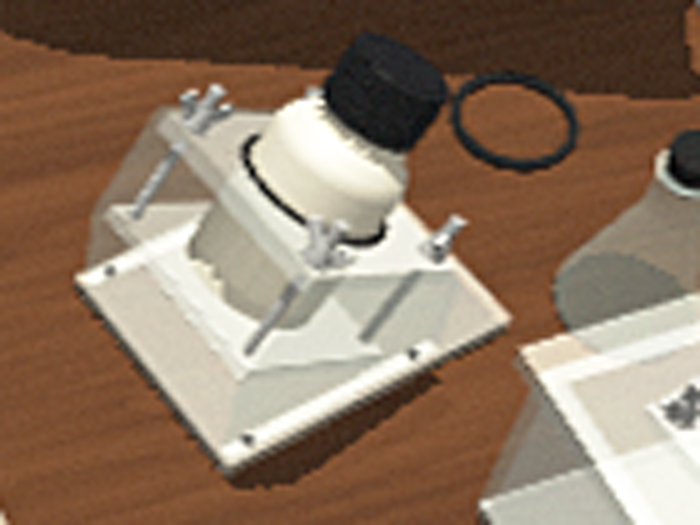

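```bash
python3 - <<'E'
from h import *
p,d,K,T=load("scene0")
L=onz(ray(K,T,300+77/5,140+278/5),.012);R=onz(ray(K,T,300+510/5,140+320/5),.012);B=onz(ray(K,T,300+225/5,140+467/5),.012)
print(L,R,B,np.linalg.norm(L-B),np.linalg.norm(R-B),(L+R)/2)
for a in(B-L,R-B):print(np.degrees(np.arctan2(a[1],a[0])))
# cap/jar vs depth
C=cloud(d,K,T)
q=C[147:200,350:395]
m=p.max(2)<60
mm=np.zeros_like(m);mm[147:171,365:391]=m[147:171,365:391];mm&=(C[...,2]>.15)
P=C[mm]
# cylinder fit
from scipy.optimize import least_squares
def f(x):
    a=np.array([np.sin(np.pi/6)*np.cos(x[2]),np.sin(np.pi/6)*np.sin(x[2]),np.cos(np.pi/6)])
    w=P-np.array([x[0],x[1],x[3]])
    h=w@a;r=np.linalg.norm(w-h[:,None]*a,axis=1)
    # signed dist to cylinder surface side or top
    return np.where(np.abs(r-.03)<np.abs(h-.018),r-.03,h-.018)
for y0 in (1.2,1.9,2.5):
    s=least_squares(f,[.56,.28,y0,.178],loss="soft_l1",f_scale=.002);print(s.x,np.degrees(s.x[2]),s.cost,len(P),np.median(abs(f(s.x))))
E
```

```text
[0.51478304 0.14131685 0.012     ] [0.61847819 0.37883085 0.012     ] [0.66555648 0.17629109 0.012     ] 0.154776704001853 0.2079392189867357 [0.56663061 0.26007385 0.012     ]
13.059679781708287
103.08545721282096
[0.55537809 0.28779854 1.89105921 0.17540249] 108.34971163607531 0.0009435551599515472 396 0.0008261896542751754
[0.55537809 0.28779854 1.89106091 0.17540248] 108.34980869068622 0.0009435551599580853 396 0.0008261997903279226
[0.55539079 0.28781026 1.89204031 0.17540999] 108.40592426918465 0.0009435617340222164 396 0.0008254672385116738
```

```bash
cat >> h.py <<'E'
def axis(yawdeg,lean=30):
    y,l=np.radians(yawdeg),np.radians(lean);return np.array([np.sin(l)*np.cos(y),np.sin(l)*np.sin(y),np.cos(l)])
def goal(a,base_yaw):
    """tool rotation with z=-a obtained by tilting straight-down tool of given yaw"""
    R0=Ro.from_euler("xyz",[np.pi,0,base_yaw]).as_matrix()
    t=-a;ax=np.cross([0,0,-1.],t);n=np.linalg.norm(ax)
    return Ro.from_rotvec(ax/n*np.arcsin(n)).as_matrix()@R0 if n>1e-9 else R0
def delta(s,pos,R):
    p,Rc=tcp(s);return ((pos-p)*1000).round(1),Ro.from_matrix(R@Rc.T).as_rotvec().round(4)
E
python3 - <<'E'
from h import *
p,d,K,T=load("wrist0")
s={"ee_pos":[0.29463959, 0.57879524, 0.19383614],"tool_rot":[-3.13996025,1.387e-4,2.67079149]}
pt,R=tcp(s)
Ttw=np.eye(4);Ttw[:3,:3]=R;Ttw[:3,3]=pt
Tct=T@Ttw   # camera_from_tool
np.save("Tct.npy",Tct);print(Tct.round(4),"cam in tool",(-Tct[:3,:3].T@Tct[:3,3]).round(4))
print("TCP px",proj(K,T,pt))
a=axis(104);cap=np.array([.5575,.2885,.1755])
print("a",a)
for yaw in (2.67,):
  R=goal(a,yaw)
  for h in(.08,.12,.15,.2):
    pos=cap-.0127*a+h*a
    Tw=np.eye(4);Tw[:3,:3]=R;Tw[:3,3]=pos
    TT=Tct@np.linalg.inv(Tw);print(h,pos,proj(K,TT,cap+.018*a),"R",delta(s,pos,R))
ps,ds,Ks,Ts=load("scene0");C=cloud(ds,Ks,Ts)
for u,v in((465,80),(445,120),(437,171),(455,45),(450,150),(480,90)):print(u,v,C[v,u])
E
```

```text
[[ 6.000e-04  1.000e+00  5.000e-04 -1.400e-03]
 [-9.588e-01  7.000e-04 -2.840e-01  1.760e-02]
 [-2.840e-01 -3.000e-04  9.588e-01  1.932e-01]
 [ 0.000e+00  0.000e+00  0.000e+00  1.000e+00]] cam in tool [ 0.0717  0.0014 -0.1802]
TCP px [276.45029693 231.14354563]
a [-0.12096095  0.48514786  0.8660254 ]
0.08 [0.54935933 0.32115045 0.23378351] [276.88947551 208.8662696 ] R (array([ 254.7, -257.6,   39.9]), array([-5.065e-01, -1.275e-01, -5.000e-04]))
0.12 [0.54452089 0.34055637 0.26842453] [277.13637611 196.34226893] R (array([ 249.9, -238.2,   74.6]), array([-5.065e-01, -1.275e-01, -5.000e-04]))
0.15 [0.54089206 0.3551108  0.29440529] [277.28114303 188.99898613] R (array([ 246.3, -223.7,  100.6]), array([-5.065e-01, -1.275e-01, -5.000e-04]))
0.2 [0.53484401 0.37936819 0.33770656] [277.47036281 179.40083717] R (array([ 240.2, -199.4,  143.9]), array([-5.065e-01, -1.275e-01, -5.000e-04]))
465 80 [0.34131683 0.69037383 0.1899997 ]
445 120 [0.36469781 0.65844491 0.05310963]
437 171 [0.62035731 0.44798323 0.14098695]
455 45 [-0.1945012   1.09249351 -0.07578676]
450 150 [0.46462669 0.6330749  0.01465349]
480 90 [-0.20251623  1.38765746 -0.39872093]
```

>>> move_arm(
  motion="85 20 -20 40 0 0 0; 85 60 -60 80 -0.1 -0.02 0; 85 100 -100 80 -0.2 -0.05 0; 85 140 -140 80 -0.32 -0.08 0; 85 180 -180 80 -0.42 -0.105 0; 85 220 -215 80 -0.506 -0.1275 0; 85 250 -238 80 -0.506 -0.1275 0; 85 250 -238 80 -0.506 -0.1275 0; 85 250 -238 80 -0.506 -0.1275 0",
  squeeze=100,
)

```text
time_s: 1.27
ee_pos: [0.5442, 0.3413, 0.2737]
tool_rot: [-2.731, 0.333, 2.741]
force: [-0.0, -0.6, 0.4]
opening: 0.0851
```

```bash
cat > snap.py <<'E'
from station import env
from h import *
import sys
def snap(n,name):
    m=env.camera_model(n);p,d=env.camera(n);cv2.imwrite(f"pics/{name}.png",p[:,:,::-1]);np.savez(f"pics/{name}.npz",p=p,d=d,K=m["K"],T=m["camera_from_world"])
if __name__=="__main__":
    for a in sys.argv[1:]:
        n,name=a.split(":");snap(n,name)
    s=env.get_state();print({k:np.round(v,4).tolist() for k,v in s.items() if k in("time_s","q","ee_pos","tool_rot","force","opening")})
E
python3 snap.py wrist:w1
```

```text
{'time_s': 1.325, 'q': [-1.0204, 0.4951, 0.2117, 1.2018, 0.3375, 1.7412, 0.2916], 'ee_pos': [0.5439, 0.3418, 0.2738], 'tool_rot': [-2.7317, 0.3331, 2.7419], 'force': [-0.0233, -0.3376, -1.0612], 'opening': 0.0848}
```

View pics/w1.png

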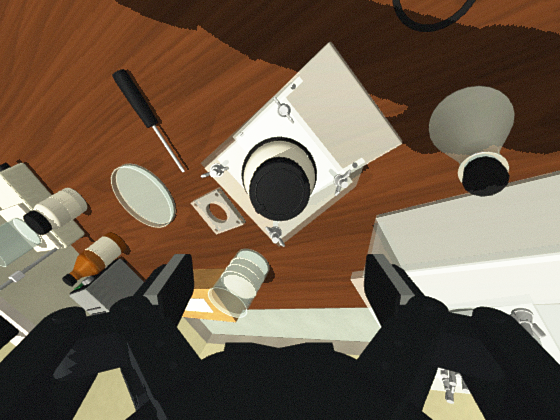

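The wrist view shows the cap's top near (279,187), centred on the jar, with the flask's stopper at (487,173) and the collar plate around the jar. Next I'll measure the cap in this view and check it against the depth and the other views.

```bash
python3 - <<'E'
from h import *
p,d,K,T=load("w1")
cv2.imwrite("pics/w1z.png",cv2.resize(p[120:240,200:360,::-1],None,fx=5,fy=5,interpolation=cv2.INTER_CUBIC))
C=cloud(d,K,T)
m=(p.max(2)<60)&(C[...,2]>.15)&(d>0);m[:, :230]=0;m[:,330:]=0;m[240:]=0;m[:140]=0
k,l,st,ce=cv2.connectedComponentsWithStats(m.astype(np.uint8));i=1+np.argmax(st[1:,4]);print(st[i],ce[i])
P=C[l==i]
# top plane RANSAC-like: iterate SVD
top=P.copy();c0=P.mean(0);a=axis(104)
h=(P-c0)@a
sel=h>np.percentile(h,30)
for _ in range(8):
    Q=P[sel];c=Q.mean(0);n=np.linalg.svd(Q-c)[2][2];n*=np.sign(n[2]);r=(P-c)@n;sel=abs(r)<.0015
print("n",n,"lean",np.degrees(np.arccos(n[2])),"yaw",np.degrees(np.arctan2(n[1],n[0])),"c",c,sel.sum(),len(P))
x=cv2.minEnclosingCircle(np.float32(np.c_[(P[sel]-c)@np.cross(n,[0,0,1])/np.linalg.norm(np.cross(n,[0,0,1])),(P[sel]-c)@np.cross(n,np.cross(n,[0,0,1]))/np.linalg.norm(np.cross(n,[0,0,1]))]));print(x)
u=np.cross(n,[0,0,1]);u/=np.linalg.norm(u);w=np.cross(n,u)
tc=c+u*x[0][0]+w*x[0][1];print("top centre",tc,"centre",tc-.018*n)
from scipy.optimize import least_squares
def f(x):
    a=axis(np.degrees(x[2]));w=P-np.array([x[0],x[1],x[3]])
    h=w@a;r=np.linalg.norm(w-h[:,None]*a,axis=1)
    return np.where(np.abs(r-.03)<np.abs(h-.018),r-.03,h-.018)
s=least_squares(f,[.56,.29,1.85,.178],loss="soft_l1",f_scale=.002);print(s.x,np.degrees(s.x[2]),np.median(abs(f(s.x))))
ps,ds,Ks,Ts=load("scene0");Cs=cloud(ds,Ks,Ts)
for u,v in((400,240),(516,180),(430,180),(395,245),(470,230)):print("tank",u,v,Cs[v,u])
E
```

```text
[ 250  157   60   64 2984] [279.37969169 188.76709115]
n [-0.11895174  0.488859    0.86421488] lean 30.206824437069066 yaw 103.6757430465555 c [0.55275374 0.29937129 0.19154365] 2644 2984
((0.0003369489568285644, -0.0009160317131318152), 0.02962820790708065)
top centre [0.5532683  0.29868175 0.19200453] centre [0.55540943 0.28988229 0.17644866]
[0.55616746 0.29004853 1.80717727 0.17648782] 103.54363020016211 0.0004715694839865607
tank 400 240 [0.74116593 0.30339104 0.03596277]
tank 516 180 [0.71367992 0.6307392  0.14738639]
tank 430 180 [0.6199276  0.43932846 0.10486283]
tank 395 245 [ 0.734174    0.3018263  -0.00180795]
tank 470 230 [0.82662863 0.40686823 0.16931131]
```

View pics/w1z.png

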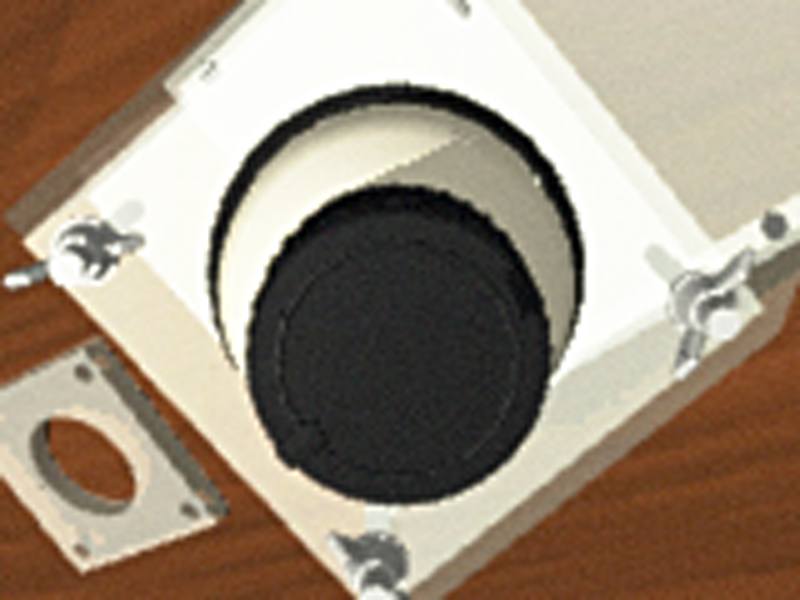

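Zoomed in, the nib shows at about (260,208), on the up-slope side, so the cap is shut. Two independent fits agree to 1 mm: centre ≈ (0.556, 0.290, 0.1765) and lean 30.2° at yaw 103.6°. The height matches the stated 175 mm. I'll move to a nearer standoff and take the second wrist view.

```bash
python3 - <<'E'
from h import *
from station import env
s=env.get_state();a=axis(103.6);c=np.array([.556,.290,.1763])
R=goal(a,2.67)
for h in(.055,0):print(h,delta(s,c-.0127*a+h*a,R))
E
```

```text
0.055 (array([  7.1, -31.3, -60.8]), array([-0.0021,  0.0026, -0.0028]))
0 (array([  13.6,  -58. , -108.5]), array([-0.0021,  0.0026, -0.0028]))
```

>>> move_arm(
  motion="85 3 -16 -30 -0.002 0.003 -0.003; 85 7 -31 -61 -0.002 0.003 -0.003; 85 7 -31 -61 -0.002 0.003 -0.003; 85 7 -31 -61 -0.002 0.003 -0.003",
)

```text
time_s: 1.82
ee_pos: [0.5506, 0.3125, 0.214]
tool_rot: [-2.73, 0.331, 2.741]
force: [-0.7, 0.2, -0.3]
opening: 0.0847
```

```bash
python3 snap.py wrist:w2; python3 - <<'E'
from h import *
from scipy.optimize import least_squares
def capmask(n):
    p,d,K,T=load(n);C=cloud(d,K,T)
    m=(p.max(2)<60)&(C[...,2]>.14)&(C[...,2]<.215)&(d>0)&(np.linalg.norm(C[...,:2]-[.556,.29],axis=-1)<.05)
    k,l,st,ce=cv2.connectedComponentsWithStats(m.astype(np.uint8));i=1+np.argmax(st[1:,4]);return C[l==i],l==i,K,T,ce[i],st[i]
Ps=[]
for n in("w1","w2"):
    P,m,K,T,ce,st=capmask(n)
    def f(x):
        a=axis(np.degrees(x[2]));w=P-np.array([x[0],x[1],x[3]])
        h=w@a;r=np.linalg.norm(w-h[:,None]*a,axis=1)
        return np.where(np.abs(r-.03)<np.abs(h-.018),r-.03,h-.018)
    s=least_squares(f,[.556,.29,1.81,.176],loss="soft_l1",f_scale=.002);print(n,st,s.x,np.degrees(s.x[2]),np.median(abs(f(s.x))))
E
```

```text
{'time_s': 1.875, 'q': [-0.9957, 0.4845, 0.2126, 1.3378, 0.3402, 1.6134, 0.2728], 'ee_pos': [0.5508, 0.3127, 0.2143], 'tool_rot': [-2.731, 0.3314, 2.7407], 'force': [0.2142, -0.1035, 0.1685], 'opening': 0.0848}
w1 [ 250  157   60   64 2984] [0.55616746 0.29004853 1.80717727 0.17648782] 103.5436303151372 0.0004715694795063424
w2 [ 238  171   77   83 4945] [0.55610115 0.28992879 1.80589035 0.17654774] 103.46989529711045 0.000440131294074924
```

View pics/w2.png

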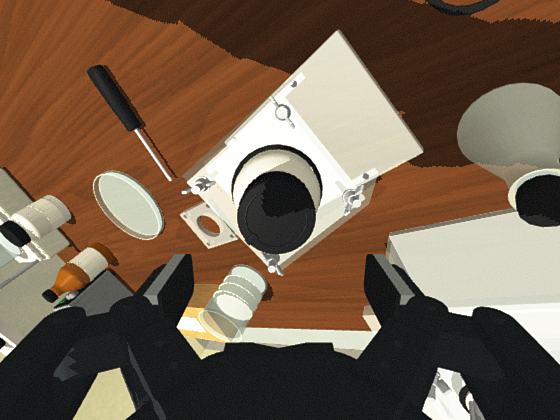

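The second view shows the cap at about (277,212), between the fingers, and gives the same centre within 0.2 mm. Next I'll go down along the axis to the grasp.

```bash
python3 - <<'E'
from h import *
from station import env
s=env.get_state();a=axis(103.5);c=np.array([.5561,.290,.1765])
R=goal(a,2.67)
for h in(.03,0):print(h,delta(s,c-.0127*a+h*a,R))
E
```

```text
0.03 (array([  3.3, -14.2, -22.8]), array([-0.0024,  0.0016, -0.0017]))
0 (array([  6.8, -28.8, -48.8]), array([-0.0024,  0.0016, -0.0017]))
```

>>> move_arm(
  motion="85 2 -8 -13 -0.002 0.002 -0.002; 85 3.5 -15 -26 -0.002 0.002 -0.002; 85 5 -22 -37 -0.002 0.002 -0.002; 85 7 -29 -49 -0.002 0.002 -0.002; 85 7 -29 -49 -0.002 0.002 -0.002; 85 7 -29 -49 -0.002 0.002 -0.002",
)

```text
time_s: 2.62
ee_pos: [0.5579, 0.2839, 0.1655]
tool_rot: [-2.729, 0.33, 2.74]
force: [0.3, 0.4, -0.7]
opening: 0.0852
```

```bash
python3 snap.py wrist:w3
```

```text
{'time_s': 2.675, 'q': [-0.9694, 0.4865, 0.2169, 1.4372, 0.346, 1.5082, 0.2648], 'ee_pos': [0.5579, 0.2841, 0.1657], 'tool_rot': [-2.7291, 0.3305, 2.7397], 'force': [0.0528, 0.3928, -0.2869], 'opening': 0.0853}
```

View pics/w3.png

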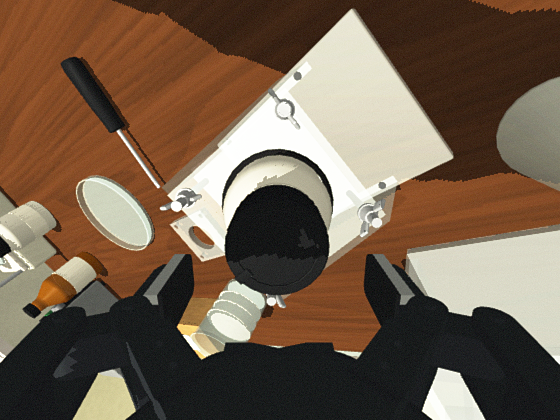

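The cap, at (277,240), is centred between the pads, whose tips are at x≈183 and x≈373, and there is no contact force. I'll close the gripper.

>>> move_arm(
  motion="40 0 0 0 0 0 0; 40 0 0 0 0 0 0; 40 0 0 0 0 0 0; 40 0 0 0 0 0 0; 40 0 0 0 0 0 0; 40 0 0 0 0 0 0",
  squeeze=100,
)

```text
time_s: 3.42
ee_pos: [0.5579, 0.2841, 0.1657]
tool_rot: [-2.729, 0.33, 2.74]
force: [0.4, 0.2, -0.4]
opening: 0.0397
```

```bash
python3 snap.py wrist:w4
```

```text
{'time_s': 3.475, 'q': [-0.9695, 0.4866, 0.2171, 1.4372, 0.346, 1.5082, 0.2648], 'ee_pos': [0.5579, 0.2841, 0.1657], 'tool_rot': [-2.729, 0.3305, 2.7397], 'force': [-0.4829, -0.302, -0.6282], 'opening': 0.04}
```

View pics/w4.png

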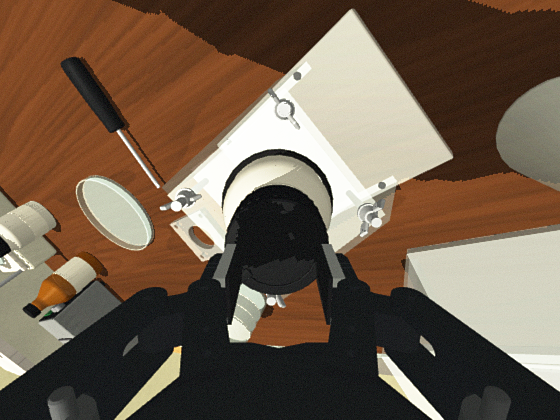

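The fingers closed to 40 mm on air. Before anything else I'll find out where the pads and the cap are in the tool frame.

```bash
python3 - <<'E'
from h import *
s={"ee_pos":[0.5579, 0.2841, 0.1657],"tool_rot":[-2.729, 0.3305, 2.7397]}
pt,R=tcp(s)
for n in("w3","w4"):
    p,d,K,T=load(n);C=cloud(d,K,T)
    Q=(C-pt)@R*1000
    print(n)
    for v in range(215,345,10):
        print(v,[tuple(int(round(t)) for t in Q[v,u]) for u in ((175,185,190,278,370) if n=="w3" else(222,228,236,278,322,330,338))])
    c=(np.array([.5561,.290,.1765])-pt)@R*1000;print("cap c tool",c, "a",axis(103.5)@R)
    print("proj cap centre top",proj(K,T,np.array([.5561,.290,.1765])+.018*axis(103.5)))
E
```

```text
w3
215 [(-91, -179, 302), (-86, -157, 288), (-9, -75, 59), (21, 1, -31), (-3, 74, 42)]
225 [(-109, -180, 300), (-103, -157, 284), (-100, -147, 278), (15, 1, -30), (-18, 80, 59)]
235 [(-138, -192, 325), (-125, -163, 295), (-125, -154, 295), (9, 1, -30), (-72, 117, 166)]
245 [(-163, -198, 337), (-158, -175, 326), (-146, -157, 299), (4, 1, -31), (-87, 120, 170)]
255 [(10, -48, -56), (10, -43, -56), (8, -42, -53), (-3, 1, -30), (10, 43, -56)]
265 [(10, -44, -66), (7, -42, -60), (4, -42, -54), (-9, 1, -31), (6, 44, -57)]
275 [(9, -42, -72), (3, -42, -62), (-1, -42, -55), (-15, 1, -31), (1, 43, -59)]
285 [(6, -41, -75), (-2, -42, -63), (-6, -42, -57), (-21, 1, -31), (-3, 43, -60)]
295 [(2, -42, -76), (-5, -41, -65), (-10, -42, -58), (-80, 0, 47), (-8, 44, -61)]
305 [(-3, -42, -76), (-10, -42, -66), (-319, -192, 367), (-261, 0, 286), (-202, 140, 204)]
315 [(-6, -42, -78), (-324, -195, 340), (-320, -182, 336), (-293, 0, 300), (-225, 144, 211)]
325 [(16, -28, -112), (-328, -187, 314), (-324, -175, 309), (-327, 0, 313), (-250, 149, 218)]
335 [(16, -27, -115), (-366, -196, 331), (-269, -144, 21
[... 1113 characters left out ...]
9, -60), (-80, 1, 47), (-6, 21, -64), (2, 22, -77), (11, 22, -89)]
305 [(10, -18, -95), (-3, -20, -75), (-233, -71, 247), (-263, 0, 289), (-11, 21, -64), (-2, 22, -77), (11, 21, -95)]
315 [(16, -16, -107), (-8, -20, -76), (-242, -69, 232), (-294, 0, 301), (-258, 77, 254), (-8, 22, -76), (16, 19, -107)]
325 [(16, -15, -112), (-248, -80, 215), (-251, -68, 219), (-327, 0, 313), (-285, 79, 262), (17, 15, -113), (16, 18, -112)]
335 [(15, -14, -115), (16, -12, -116), (-262, -67, 210), (-363, 0, 327), (-317, 82, 274), (16, 15, -115), (15, 17, -115)]
cap c tool [  0.24510242  -0.28290694 -12.43180954] a [ 4.53924918e-04  8.77595017e-04 -9.99999512e-01]
proj cap centre top [276.30655386 250.11131407]
```

```bash
python3 - <<'E'
from h import *
p,d,K,T=load("scene0");C=cloud(d,K,T)
s={"ee_pos":[0.29463959, 0.57879524, 0.19383614],"tool_rot":[-3.13996025,1.387e-4,2.67079149]}
pt,R=tcp(s);Q=(C-pt)@R*1000
m=(np.linalg.norm(Q[...,:2],axis=-1)<80)&(Q[...,2]>-150)&(Q[...,2]<60)&(p.max(2)<90)
print(m.sum());z=Q[m];i=np.argsort(-z[:,2])[:25];print(z[i].round(0).tolist())
print("TCP px",proj(K,T,pt))
cv2.imwrite("pics/g0.png",cv2.resize(p[0:100,390:510,::-1],None,fx=5,fy=5,interpolation=cv2.INTER_CUBIC))
E
python3 snap.py side:s4 scene:c4; python3 - <<'E'
from h import *
p,d,K,T=load("c4")
cv2.imwrite("pics/c4z.png",cv2.resize(p[90:210,310:450,::-1],None,fx=5,fy=5,interpolation=cv2.INTER_CUBIC))
p,d,K,T=load("s4")
cv2.imwrite("pics/s4z.png",cv2.resize(p[90:210,180:320,::-1],None,fx=5,fy=5,interpolation=cv2.INTER_CUBIC))
E
```

```text
849
[[-3.0, 43.0, -51.0], [-8.0, 42.0, -51.0], [-12.0, -45.0, -53.0], [9.0, 43.0, -54.0], [4.0, 42.0, -54.0], [-13.0, 44.0, -55.0], [-4.0, 41.0, -55.0], [-9.0, 44.0, -56.0], [-6.0, 52.0, -58.0], [-5.0, 55.0, -58.0], [-10.0, -49.0, -58.0], [-11.0, 51.0, -58.0], [-7.0, -53.0, -59.0], [-11.0, -44.0, -60.0], [-0.0, 43.0, -60.0], [-6.0, 42.0, -60.0], [-11.0, 45.0, -60.0], [-9.0, -50.0, -61.0], [-4.0, -53.0, -61.0], [-13.0, 41.0, -62.0], [-6.0, -50.0, -62.0], [1.0, 42.0, -63.0], [-13.0, -45.0, -64.0], [2.0, 41.0, -65.0], [-5.0, 55.0, -65.0]]
TCP px [426.50445941  76.33044817]
{'time_s': 3.575, 'q': [-0.9695, 0.4866, 0.217, 1.4372, 0.346, 1.5082, 0.2648], 'ee_pos': [0.5579, 0.2841, 0.1657], 'tool_rot': [-2.729, 0.3305, 2.7397], 'force': [0.4626, 0.4639, -0.3001], 'opening': 0.0399}
```

View pics/c4z.png

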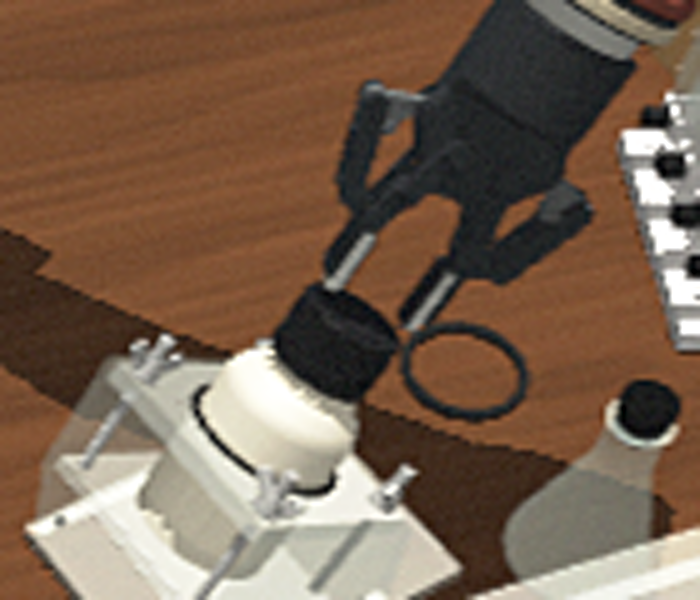

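View pics/s4z.png

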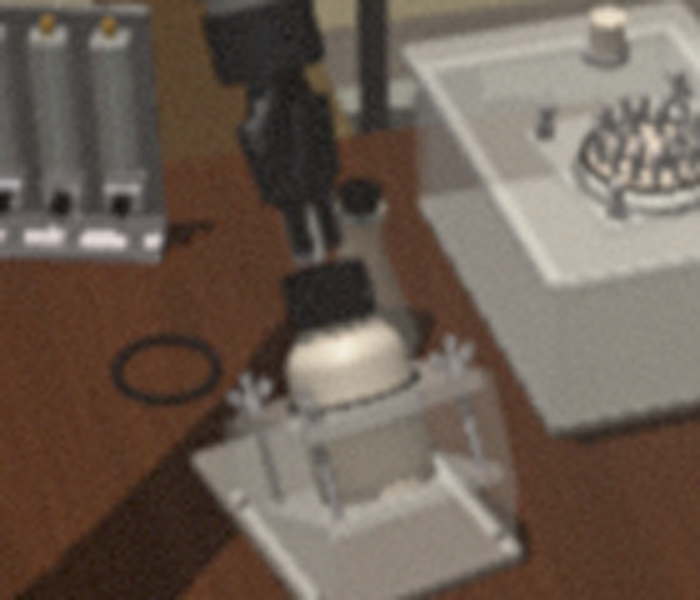

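All three cameras agree that the real fingertips are about 40–52 mm behind the reported TCP, depending on opening. That contradicts the text's "very end of the fingers". No harm was done, because the fingers closed above the cap. From here I'll use the fingertips as the cameras see them. I'll open to 72 mm and measure where the tips are.

>>> move_arm(
  motion="72 0 0 0 0 0 0; 72 0 0 0 0 0 0; 72 0 0 0 0 0 0; 72 0 0 0 0 0 0",
)

```text
time_s: 4.08
ee_pos: [0.5579, 0.2841, 0.1657]
tool_rot: [-2.729, 0.331, 2.74]
force: [-0.3, -0.2, -0.3]
opening: 0.072
```

```bash
python3 snap.py wrist:w5; python3 - <<'E'
from h import *
from station import env
s=env.get_state();pt,R=tcp(s);a=axis(103.5);c=np.array([.5561,.290,.1765])
p,d,K,T=load("w5");C=cloud(d,K,T);Q=(C-pt)@R*1000
for sgn in(-1,1):
    m=(abs(Q[...,0])<13)&(sgn*Q[...,1]>33)&(sgn*Q[...,1]<60)&(Q[...,2]<-36)&(Q[...,2]>-100)
    P=Q[m];print(sgn,m.sum(),"tip z",np.sort(P[:,2])[-40::8].round(1),"x",P[:,0].min(),P[:,0].max(),"inner y",np.sort(sgn*P[:,1])[:40:8].round(1))
print("tool y world",R[:,1], "axis err", a@R)
print("forward 45 along -a:",delta(s,c-.0127*a-.045*a-.0007*R[:,1],goal(a,2.67)),delta(s,c-.0127*a-.020*a-.0007*R[:,1],goal(a,2.67)))
E
```

```text
{'time_s': 4.125, 'q': [-0.9695, 0.4865, 0.217, 1.4372, 0.346, 1.5082, 0.2648], 'ee_pos': [0.5579, 0.2841, 0.1657], 'tool_rot': [-2.7291, 0.3305, 2.7397], 'force': [0.217, -0.7052, 0.0634], 'opening': 0.0722}
-1 4643 tip z [-48.5 -48.2 -47.8 -47.1 -46.6] x -12.892789121541478 12.987448319063041 inner y [33.  33.3 33.6 33.8 34.1]
1 4590 tip z [-48.4 -48.  -47.8 -47.2 -46.8] x -12.991987555153194 12.985660948808544 inner y [33.1 33.7 34.  34.4 34.7]
tool y world [ 0.47809384  0.79221921 -0.37922948] axis err [ 4.25697867e-04  9.38305230e-04 -9.99999469e-01]
forward 45 along -a: (array([  4.6, -22.7, -38.9]), array([-0.001 ,  0.0001, -0.    ])) (array([  1.7, -10.5, -17.2]), array([-0.001 ,  0.0001, -0.    ]))
```

>>> move_arm(
  motion="72 1.7 -10.5 -17.2 0 0 0; 72 2.6 -15 -25 0 0 0; 72 3.5 -18.5 -32 0 0 0; 72 4.5 -22.2 -38 0 0 0; 72 4.5 -22.2 -38 0 0 0; 72 4.5 -22.2 -38 0 0 0",
)

```text
time_s: 4.88
ee_pos: [0.5625, 0.2622, 0.1279]
tool_rot: [-2.73, 0.331, 2.74]
force: [-0.2, -0.1, 0.6]
opening: 0.072
```

```bash
python3 snap.py wrist:w6 scene:c6; python3 - <<'E'
from h import *
p,d,K,T=load("c6")
cv2.imwrite("pics/c6z.png",cv2.resize(p[90:210,310:450,::-1],None,fx=5,fy=5,interpolation=cv2.INTER_CUBIC))
E
```

```text
{'time_s': 4.975, 'q': [-0.9492, 0.4937, 0.2207, 1.5082, 0.3523, 1.4246, 0.2582], 'ee_pos': [0.5625, 0.2623, 0.128], 'tool_rot': [-2.7296, 0.3307, 2.7398], 'force': [-0.5098, 0.415, 0.0895], 'opening': 0.0716}
```

View pics/c6z.png

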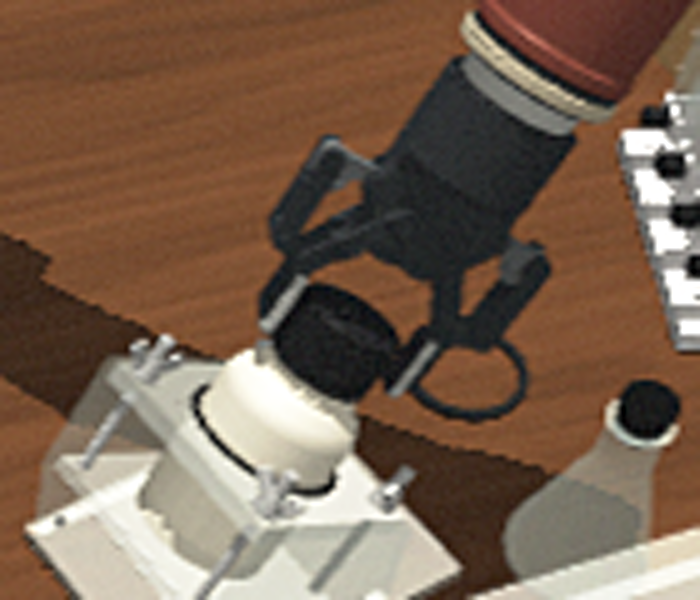

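View pics/w6.png

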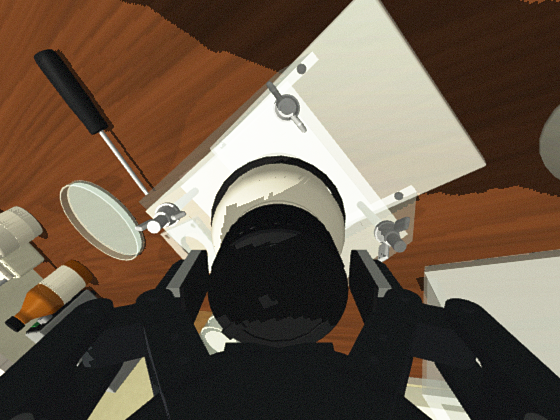

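In the scene crop the pads flank the skirt. In the wrist view the pads, at x≈207 and x≈350, sit either side of the cap at 210–347, and no force shows. I'll close on the cap.

>>> move_arm(
  motion="45 0 0 0 0 0 0; 45 0 0 0 0 0 0; 45 0 0 0 0 0 0; 45 0 0 0 0 0 0",
  squeeze=110,
)

```text
time_s: 5.48
ee_pos: [0.5627, 0.2628, 0.1283]
tool_rot: [-2.731, 0.331, 2.74]
force: [0.1, 3.3, 3.8]
opening: 0.058
```

```bash
python3 snap.py wrist:w7; cat >> h.py <<'E'
A=axis(103.5)
def report(s):
    f=np.array(s["force"]);p,R=tcp(s);print("axial F",(f@A).round(2),"lat",np.linalg.norm(f-f@A*A).round(2),"torque",np.round(s["ft_torque"],2),"open",round(float(s["opening"]),4),"q",np.round(s["q"],3))
E
python3 -c "
from h import *
from station import env
report(env.get_state())
print(A, 'dx for -4,-5 :',-4*A,-5*A, -6*A)"
```

```text
{'time_s': 5.525, 'q': [-0.9494, 0.4935, 0.2205, 1.5077, 0.3523, 1.4244, 0.2582], 'ee_pos': [0.5627, 0.2628, 0.1282], 'tool_rot': [-2.7306, 0.3309, 2.74], 'force': [0.3024, 3.6945, 4.2966], 'opening': 0.0584}
axial F 5.48 lat 1.47 torque [0.55 0.06 0.04] open 0.0584 q [-0.949  0.494  0.221  1.508  0.352  1.424  0.258]
[-0.11672268  0.48618496  0.8660254 ] dx for -4,-5 : [ 0.46689073 -1.94473984 -3.46410162] [ 0.58361341 -2.4309248  -4.33012702] [ 0.70033609 -2.91710976 -5.19615242]
```

>>> move_arm(
  motion="45 0.2 -1 -1.7 0 0 0; 45 0.5 -2 -3.5 0 0 0; 45 0.5 -2 -3.5 0 0 0",
)

```text
time_s: 5.9
ee_pos: [0.5632, 0.2613, 0.1254]
tool_rot: [-2.731, 0.331, 2.74]
force: [-2.6, 2.8, 10.0]
opening: 0.0584
```

```bash
python3 -c "
from h import *
from station import env
report(env.get_state())"
```

```text
axial F 10.39 lat 2.82 torque [ 0.14  0.46 -0.1 ] open 0.0584 q [-0.948  0.494  0.221  1.513  0.353  1.417  0.258]
```

>>> move_arm(
  motion="45 0.2 -0.8 -1.5 0 0 0; 45 0.4 -1.6 -2.9 0 0 0; 45 0.4 -1.6 -2.9 0 0 0",
)

```text
time_s: 6.28
ee_pos: [0.5635, 0.2604, 0.1236]
tool_rot: [-2.733, 0.331, 2.74]
force: [-4.1, 4.2, 13.5]
opening: 0.0586
```

```bash
python3 -c "
from h import *
from station import env
report(env.get_state())"
```

```text
axial F 14.24 lat 3.89 torque [-0.07  0.56 -0.31] open 0.0586 q [-0.947  0.494  0.221  1.516  0.353  1.412  0.257]
```

Axial force is 14.2 N and steady. I'll turn, holding about 1.3 mm of push offset.

>>> move_arm(
  motion="45 0.1 -0.6 -1.1 -0.012 0.049 0.087; 45 0.1 -0.6 -1.1 -0.023 0.097 0.173; 45 0.1 -0.6 -1.1 -0.035 0.146 0.26; 45 0.1 -0.6 -1.1 -0.047 0.194 0.346; 45 0.1 -0.6 -1.1 -0.047 0.194 0.346",
)

```text
time_s: 6.9
ee_pos: [0.5636, 0.2616, 0.1234]
tool_rot: [-2.645, 0.153, 3.111]
force: [-2.8, 7.5, 10.2]
opening: 0.0582
```

```bash
python3 -c "
from h import *
from station import env
s=env.get_state();report(s);p,R=tcp(s);print('axis in tool',A@R,'jaw',R[:,1]);print(s['ee_pos'])
c=np.array([.5561,.29,.1765]);w=p-c;print('lateral of tcp from axis',w-w@A*A,'depth',w@A)"; python3 snap.py wrist:w8
```

```text
axial F 12.78 lat 2.04 torque [0.56 0.39 0.01] open 0.0582 q [-0.896  0.491  0.151  1.513  0.38   1.421  0.638]
axis in tool [-0.00196266  0.00693566 -0.99997402] jaw [ 0.09900589  0.87666438 -0.47080506]
[0.56364191 0.26160562 0.123404  ]
lateral of tcp from axis [ 0.00046061  0.00110135 -0.00055622] depth -0.0606677157298562
{'time_s': 6.95, 'q': [-0.8964, 0.4906, 0.1515, 1.5126, 0.38, 1.4214, 0.637], 'ee_pos': [0.5637, 0.2616, 0.1234], 'tool_rot': [-2.6452, 0.1534, 3.1104], 'force': [-2.6845, 6.3585, 9.837], 'opening': 0.0584}
```

View pics/w8.png

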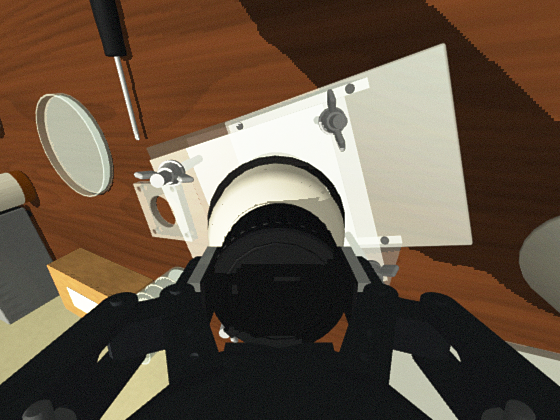

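>>> move_arm(
  motion="45 0 -1.2 -1.4 -0.014 0.058 0.104; 45 0 -1.2 -1.4 -0.028 0.117 0.208; 45 0 -1.2 -1.4 -0.042 0.175 0.312; 45 0 -1.2 -1.4 -0.056 0.233 0.416; 45 0 -1.2 -1.4 -0.07 0.292 0.52; 45 0 -1.2 -1.4 -0.079 0.331 0.589; 45 0 -1.2 -1.4 -0.079 0.331 0.589",
)

```text
time_s: 7.82
ee_pos: [0.5637, 0.2622, 0.123]
tool_rot: [-2.658, -0.18, -2.575]
force: [-2.8, 6.4, 10.4]
opening: 0.0588
```

```bash
python3 -c "
from h import *
from station import env
s=env.get_state();report(s);p,R=tcp(s);print('axis in tool',A@R,'jaw',R[:,1]);print(s['ee_pos'])
c=np.array([.5561,.29,.1765]);w=p-c;print('lateral of tcp from axis',w-w@A*A,'depth',w@A)
R0=goal(A,2.67);print('turned deg',np.degrees(Ro.from_matrix(R@R0.T).as_rotvec()@A), np.degrees(Ro.from_matrix(R@R0.T).as_rotvec()))"; python3 snap.py wrist:w9
```

```text
axial F 12.44 lat 1.46 torque [ 0.48  0.4  -0.04] open 0.0588 q [-0.812  0.49   0.039  1.505  0.422  1.44   1.288]
axis in tool [-0.00454635  0.00865837 -0.99995218] jaw [-0.54543097  0.70215019 -0.45770096]
[0.56366963 0.26217336 0.12303672]
lateral of tcp from axis [ 0.00048305  0.00169111 -0.00088428] depth -0.06071300079032571
turned deg 62.01613057950679 [-6.71088671 29.96094322 53.88555312]
{'time_s': 7.875, 'q': [-0.8121, 0.4898, 0.0387, 1.5049, 0.4216, 1.4397, 1.2874], 'ee_pos': [0.5637, 0.2622, 0.123], 'tool_rot': [-2.6575, -0.1798, -2.5758], 'force': [-2.054, 5.6482, 10.0412], 'opening': 0.0584}
```

View pics/w9.png

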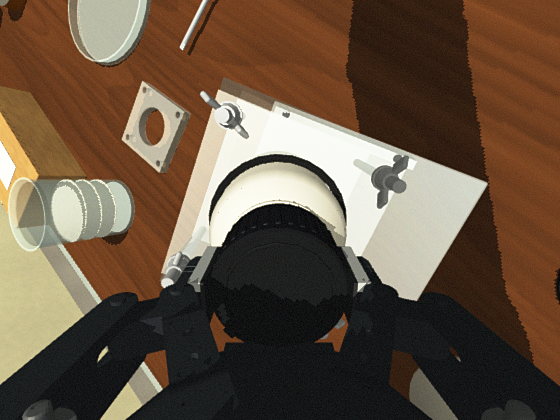

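The tool has turned 62°, pressed throughout, with almost no torque about the axis. I'll ease up along the axis and watch for a pull, which would mean the cap is still locked.

>>> move_arm(
  motion="45 -0.2 1 1.7 0 0 0; 45 -0.5 2 3.5 0 0 0; 45 -0.8 3.4 6 0 0 0; 45 -1.2 4.9 8.7 0 0 0; 45 -1.2 4.9 8.7 0 0 0",
)

```text
time_s: 8.5
ee_pos: [0.5623, 0.2666, 0.1313]
tool_rot: [-2.657, -0.181, -2.576]
force: [-0.1, 0.8, -0.9]
opening: 0.0583
```

```bash
python3 -c "
from h import *
from station import env
s=env.get_state();report(s);p,R=tcp(s)
c=np.array([.5561,.29,.1765]);w=p-c;print('lateral of tcp from axis',w-w@A*A,'depth',w@A)"; python3 snap.py wrist:w10 scene:c10
```

```text
axial F -0.42 lat 1.15 torque [0.54 0.17 0.05] open 0.0583 q [-0.817  0.487  0.038  1.491  0.419  1.458  1.289]
lateral of tcp from axis [ 0.0001678   0.00154192 -0.00084302] depth -0.05126806041692147
{'time_s': 8.6, 'q': [-0.8174, 0.4875, 0.0381, 1.4909, 0.4192, 1.4582, 1.2892], 'ee_pos': [0.5623, 0.2666, 0.1312], 'tool_rot': [-2.6572, -0.181, -2.5763], 'force': [0.6408, -0.3384, -0.0704], 'opening': 0.0586}
```

View pics/w10.png

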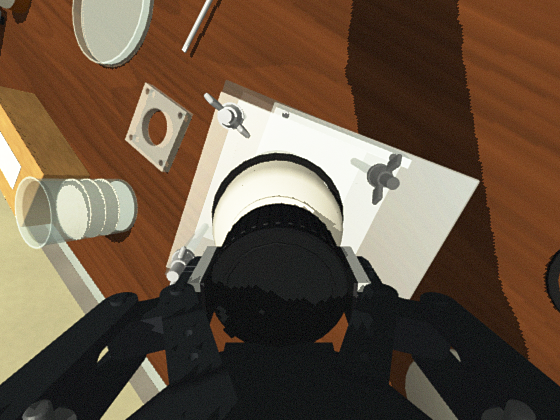

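The cap came up 9.4 mm with the gripper and about 0 N on the axis, so it is free. I'll lift it straight off along the axis.

>>> move_arm(
  motion="45 -1.2 4.9 8.7 0 0 0; 45 -2.3 9.7 17.3 0 0 0; 45 -3.5 14.6 26 0 0 0; 45 -4.7 19.4 34.6 0 0 0; 45 -5.8 24.3 43.3 0 0 0; 45 -7 29.2 52 0 0 0; 45 -7 29.2 52 0 0 0",
)

```text
time_s: 9.48
ee_pos: [0.5554, 0.2966, 0.1839]
tool_rot: [-2.658, -0.18, -2.576]
force: [0.1, -0.2, -0.3]
opening: 0.0588
```

```bash
python3 -c "
from h import *
from station import env
s=env.get_state();report(s)"; python3 snap.py wrist:w11 scene:c11; python3 - <<'E'
from h import *
p,d,K,T=load("c11")
cv2.imwrite("pics/c11z.png",cv2.resize(p[80:230,300:460,::-1],None,fx=4,fy=4,interpolation=cv2.INTER_CUBIC))
E
```

```text
axial F -0.33 lat 0.11 torque [ 0.63  0.15 -0.01] open 0.0588 q [-0.848  0.478  0.031  1.392  0.409  1.571  1.3  ]
{'time_s': 9.575, 'q': [-0.8478, 0.4788, 0.0312, 1.3935, 0.4093, 1.5701, 1.2997], 'ee_pos': [0.5553, 0.2957, 0.183], 'tool_rot': [-2.6571, -0.181, -2.5765], 'force': [0.6328, -0.2855, -0.9122], 'opening': 0.0581}
```

View pics/c11z.png

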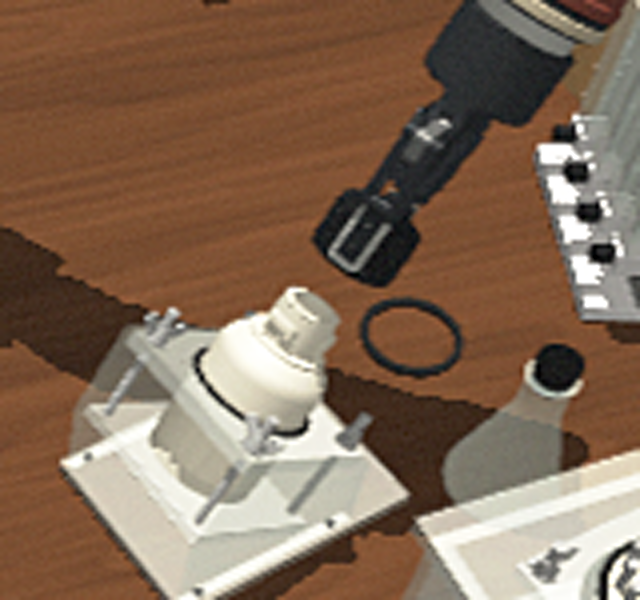

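View pics/w11.png

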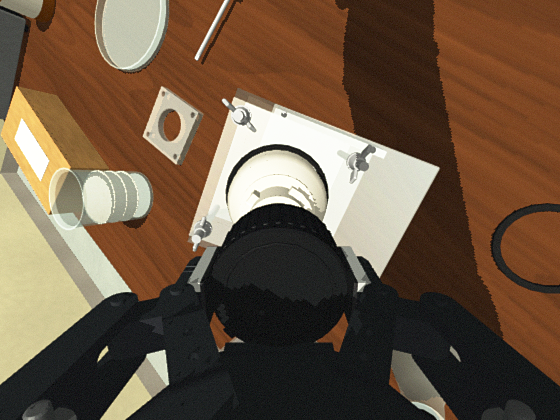

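The cap is off and held: the jar's bare neck shows in the scene crop at about (305,325), and the cap is in the jaws. I'll work out the transit to a point above the dish with the tool upright.

```bash
python3 - <<'E'
from h import *
from station import env
s=env.get_state()
for yaw in(2.2,2.44,2.7):
    R=Ro.from_euler("xyz",[np.pi,0,yaw]).as_matrix();print(yaw,delta(s,np.array([.544,-.185,.13]),R),np.degrees(np.linalg.norm(delta(s,np.zeros(3),R)[1])))
E
```

```text
2.2 (array([ -11.3, -480.7,  -53. ]), array([ 0.488 , -0.2927, -1.5142])) 92.6814611395663
2.44 (array([ -11.3, -480.7,  -53. ]), array([ 0.5046, -0.2255, -1.2808])) 79.92545712571915
2.7 (array([ -11.3, -480.7,  -53. ]), array([ 0.5162, -0.1542, -1.0274])) 66.46781713987333
```

>>> move_arm(
  motion="45 0 10 35 0 0 0; 45 0 15 70 0 0 0; 45 0 0 90 0.05 -0.022 -0.128; 45 0 -45 90 0.1 -0.045 -0.256; 45 0 -95 90 0.151 -0.068 -0.384; 45 0 -145 90 0.202 -0.09 -0.512; 45 0 -195 90 0.252 -0.113 -0.64; 45 0 -245 90 0.303 -0.135 -0.768; 45 0 -295 80 0.353 -0.158 -0.896; 45 -5 -345 60 0.404 -0.18 -1.025",
)

```text
time_s: 10.82
ee_pos: [0.5504, -0.0514, 0.2431]
tool_rot: [-3.035, 0.018, 2.692]
force: [0.6, -0.9, -1.4]
opening: 0.0582
```

```bash
python3 - <<'E'
from h import *
from station import env
s=env.get_state();report(s)
R=Ro.from_euler("xyz",[np.pi,0,2.44]).as_matrix();print(delta(s,np.array([.544,-.185,.13]),R))
E
```

```text
axial F -1.76 lat 0.39 torque [ 0.09 -0.04  0.04] open 0.0582 q [-0.38   0.132  0.357  1.628  0.057  1.423  1.085]
(array([  -6.4, -133.6, -113.1]), array([ 0.099 , -0.043 , -0.2509]))
```

>>> move_arm(
  motion="45 -2 -40 -20 0.03 -0.013 -0.08; 45 -4 -85 -50 0.065 -0.028 -0.16; 45 -6 -134 -80 0.099 -0.043 -0.251; 45 -6 -134 -80 0.099 -0.043 -0.251; 45 -6 -134 -80 0.099 -0.043 -0.251",
)

```text
time_s: 11.45
ee_pos: [0.544, -0.1855, 0.1628]
tool_rot: [-3.141, -0.001, 2.439]
force: [0.5, 0.6, -0.7]
opening: 0.0585
```

```bash
python3 snap.py wrist:w12 scene:c12 side:s12; python3 - <<'E'
from h import *
p,d,K,T=load("c12")
a=cv2.resize(p[130:270,130:300,::-1],(400,330),interpolation=cv2.INTER_CUBIC)
p,d,K,T=load("s12")
b=cv2.resize(p[190:330,200:370,::-1],(400,330),interpolation=cv2.INTER_CUBIC)
cv2.imwrite("pics/cs12.png",np.hstack([a,b]))
E
```

```text
{'time_s': 11.6, 'q': [-0.1731, 0.2092, 0.488, 1.716, -0.1035, 1.2412, 1.211], 'ee_pos': [0.5451, -0.1841, 0.1635], 'tool_rot': [3.141, 0.0004, 2.4424], 'force': [0.3188, -0.5334, -0.7863], 'opening': 0.058}
```

View pics/w12.png

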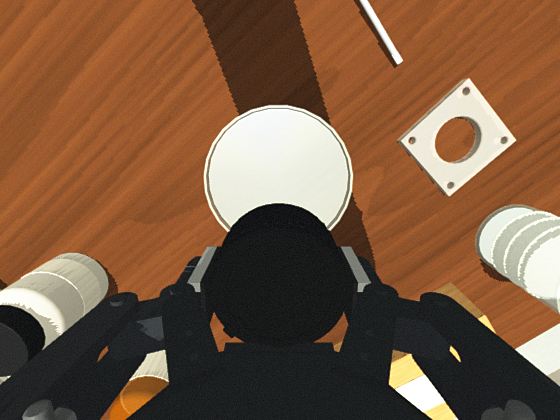

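View pics/cs12.png

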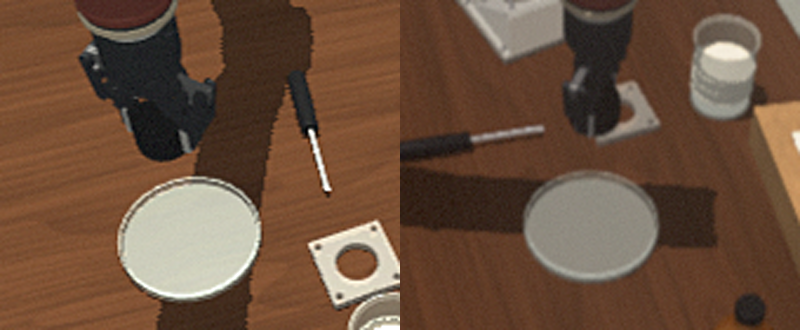

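The wrist view shows the dish at about (279,180), with the cap held in front of it; the plain jar and bottle are at lower left. I'll fit the dish rim and check the held cap's pose and the neighbours.

```bash
python3 - <<'E'
from h import *
from scipy.optimize import least_squares
p,d,K,T=load("w12");C=cloud(d,K,T);hsv=cv2.cvtColor(p,cv2.COLOR_RGB2HSV)
m=((hsv[...,1]<70)&(hsv[...,2]>90)).astype(np.uint8)
k,l,st,ce=cv2.connectedComponentsWithStats(m);i=l[160,279];print(st[i])
c=max(cv2.findContours((l==i).astype(np.uint8),cv2.RETR_EXTERNAL,cv2.CHAIN_APPROX_NONE)[0],key=len).reshape(-1,2)
c=c[(c[:,1]<195)]
for z in(.004,.016):
    W=np.array([onz(ray(K,T,a,b),z)[:2] for a,b in c])
    f=lambda x:np.hypot(*(W-x[:2]).T)-x[2]
    s=least_squares(f,[.544,-.185,.085],loss="soft_l1",f_scale=.001);print("dish",z,s.x,np.abs(s.fun).mean())
q=C[150:200,240:320].reshape(-1,3);print("dish floor depth z",np.median(q[:,2]))
# cap in tool
pt,R=np.array([0.5451,-0.1841,0.1635]),Ro.from_euler("xyz",[3.141,.0004,2.4424]).as_matrix()
Q=(C-pt)@R*1000
m=(p.max(2)<60)&(np.hypot(Q[...,0],Q[...,1])<36)&(Q[...,2]<-30)&(Q[...,2]>-85)&(d>0)
P=Q[m];top=P[P[:,2]<-66];print(len(P),len(top),np.percentile(P[:,2],[1,10,50,90,99]))
sel=abs(P[:,2]-np.median(P[:,2]))<3
for _ in range(6):
    S=P[sel];cc=S.mean(0);n=np.linalg.svd(S-cc,full_matrices=False)[2][2];n*=-np.sign(n[2]);sel=abs((P-cc)@n)<1.5
print("top plane n(tool)",n,cc,sel.sum(), cv2.minEnclosingCircle(np.float32(P[sel][:,:2])))
s0=load("scene0");Cs=cloud(s0[1],s0[2],s0[3])
for nm,(u,v) in dict(plaincap=(95,215),bottlecap=(91,257)).items():print(nm,Cs[v,u])
E
```

```text
[  204   105   149   127 13553]
dish 0.004 [ 0.54467452 -0.18458172  0.08596554] 0.0010294546377603378
dish 0.016 [ 0.54274381 -0.18292128  0.08291861] 0.0009933159893579983
dish floor depth z 0.004959232962745348
16772 14756 [-79.60664153 -73.28328634 -72.18883806 -63.18837574 -42.43958076]
top plane n(tool) [ 1.54927086e-03  7.25798914e-04 -9.99998536e-01] [  3.46170475  -0.26834027 -72.30248066] 13108 ((1.0776857137680054, -0.23553502559661865), 31.882610321044922)
plaincap [ 0.48901176 -0.45776566  0.12139683]
bottlecap [ 0.6427629  -0.45257301  0.1664997 ]
```

The cap top sits at tool z = −72.3 mm, square to the tool within 0.1°, so touchdown should come at TCP z ≈ −0.032. The dish centre is ≈ (0.544, −0.184) and the neighbours are more than 0.25 m away. I'll lower to 10 mm above the floor first.

>>> move_arm(
  motion="45 -1 0 -40 0 0 0; 45 -1 0 -85 0 0 0; 45 -1 0 -125 0 0 0; 45 -1 0 -155 0 0 0; 45 -1 0 -175 0 0 0; 45 -1 0 -186 0 0 0; 45 -1 0 -186 0 0 0; 45 -1 0 -186 0 0 0",
)

```text
time_s: 12.6
ee_pos: [0.5449, -0.184, -0.0214]
tool_rot: [3.14, 0.002, 2.443]
force: [0.4, 0.2, 0.2]
opening: 0.0582
```

```bash
python3 snap.py scene:c13 side:s13; python3 - <<'E'
from h import *
p,d,K,T=load("c13")
a=cv2.resize(p[160:270,145:280,::-1],(400,326),interpolation=cv2.INTER_CUBIC)
p,d,K,T=load("s13")
b=cv2.resize(p[220:330,215:350,::-1],(400,326),interpolation=cv2.INTER_CUBIC)
cv2.imwrite("pics/cs13.png",np.hstack([a,b]))
E
```

```text
{'time_s': 12.7, 'q': [-0.1161, 0.4171, 0.4399, 1.8871, -0.226, 0.8836, 1.3066], 'ee_pos': [0.5448, -0.1841, -0.0214], 'tool_rot': [3.1401, 0.0017, 2.4426], 'force': [0.3531, 0.323, -0.2709], 'opening': 0.0587}
```

View pics/cs13.png

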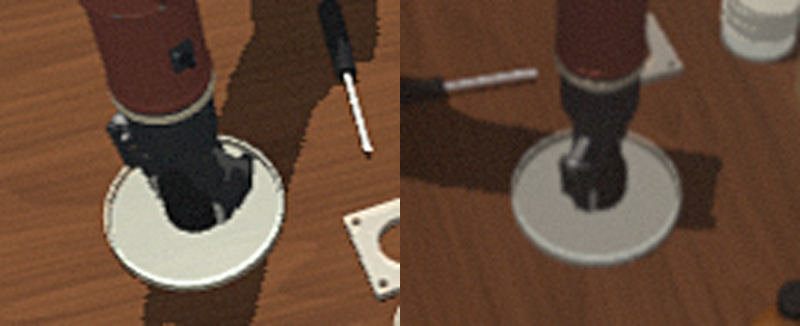

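Both views show the cap hanging about 10 mm above the floor, in the middle of the dish. I'll lower gently until it touches.

>>> move_arm(
  motion="45 0 0 -4 0 0 0; 45 0 0 -7 0 0 0; 45 0 0 -9 0 0 0; 45 0 0 -10 0 0 0; 45 0 0 -10 0 0 0",
)

```text
time_s: 13.32
ee_pos: [0.5448, -0.1841, -0.0316]
tool_rot: [3.14, 0.002, 2.443]
force: [-0.0, 0.9, -0.8]
opening: 0.0583
```

>>> move_arm(
  motion="45 0 0 -0.7 0 0 0; 45 0 0 -1.2 0 0 0; 45 0 0 -1.2 0 0 0",
)

```text
time_s: 13.7
ee_pos: [0.5449, -0.1842, -0.032]
tool_rot: [3.14, 0.002, 2.442]
force: [-3.0, 1.7, 8.4]
opening: 0.0581
```

Contact came at TCP z = −0.032, as predicted, with a reaction of about 8 N. I'll let go gently.

>>> move_arm(
  motion="60 0 0 0 0 0 0; 62 0 0 0 0 0 0; 66 0 0 0 0 0 0; 72 0 0 0 0 0 0; 76 0 0 0 0 0 0; 76 0 0 0 0 0 0",
  squeeze=20,
)

```text
time_s: 14.45
ee_pos: [0.5449, -0.1842, -0.032]
tool_rot: [3.14, 0.002, 2.442]
force: [0.3, 0.4, 0.1]
opening: 0.0757
```

```bash
python3 snap.py wrist:w14
```

```text
{'time_s': 14.5, 'q': [-0.1104, 0.4327, 0.4342, 1.8922, -0.2354, 0.8641, 1.3138], 'ee_pos': [0.5449, -0.1842, -0.032], 'tool_rot': [3.1398, 0.0016, 2.4424], 'force': [0.3569, 0.5619, -0.3695], 'opening': 0.0762}
```

View pics/w14.png

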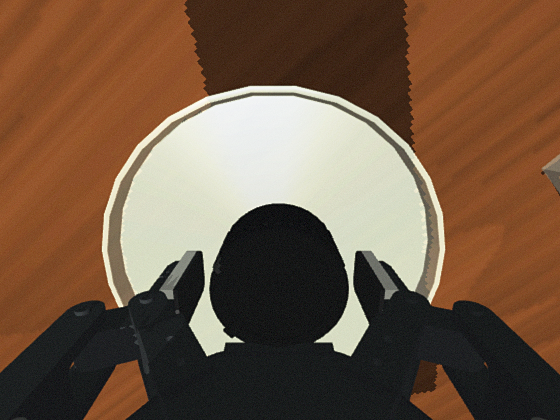

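The pads, at x≈203 and x≈355, are clear of the cap, which spans 209–349 and stands in the dish. I'll retreat straight up.

>>> move_arm(
  motion="76 0 0 15 0 0 0; 76 0 0 40 0 0 0; 76 0 0 80 0 0 0; 76 0 0 130 0 0 0; 76 0 0 180 0 0 0; 76 0 0 230 0 0 0; 76 -30 0 270 0 0 0; 76 -30 0 270 0 0 0; 76 -30 0 270 0 0 0",
)

```text
time_s: 15.62
ee_pos: [0.5149, -0.184, 0.2383]
tool_rot: [3.139, 0.002, 2.443]
force: [0.1, -0.2, -0.2]
opening: 0.0761
```

```bash
python3 snap.py wrist:w15 scene:c15 side:s15; python3 - <<'E'
from h import *
p,d,K,T=load("w15");C=cloud(d,K,T)
m=(p.max(2)<60)&(np.hypot(C[...,0]-.544,C[...,1]+.184)<.06)&(d>0)&(C[...,2]<.08)
P=C[m];z=np.median(P[:,2]);S=P[abs(P[:,2]-z)<.004];c=S.mean(0);n=np.linalg.svd(S-c,full_matrices=False)[2][2]
print("top z",z,"centre",cv2.minEnclosingCircle(np.float32(S[:,:2])),"normal",n,len(S))
# compare rest of scene before/after
for a,b in(("scene0","c15"),("side0","s15")):
    A0,B0=load(a)[0].astype(int),load(b)[0].astype(int)
    cv2.imwrite(f"pics/{b}x.png",cv2.hconcat([cv2.resize(load(a)[0][...,::-1],(400,300)),cv2.resize(load(b)[0][...,::-1],(400,300))]))
E
```

```text
{'time_s': 15.775, 'q': [-0.201, 0.0984, 0.5035, 1.6773, -0.0489, 1.378, 1.1819], 'ee_pos': [0.5147, -0.1838, 0.2369], 'tool_rot': [3.141, 0.0, 2.4429], 'force': [0.6176, -0.2976, 0.4135], 'opening': 0.076}
top z 0.0408797121082677 centre ((0.5441557765007019, -0.1823262870311737), 0.0293449554592371) normal [-0.00248253  0.00539089  0.99998239] 1464
```

View pics/w15.png

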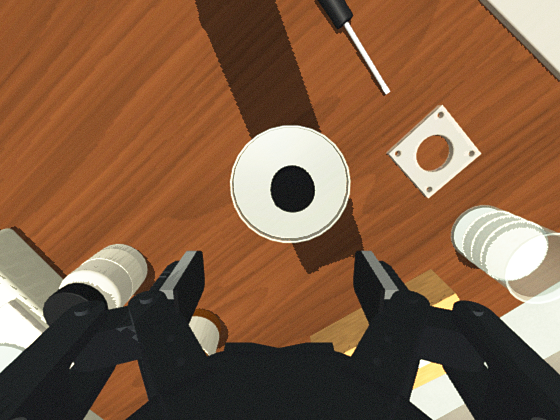

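View pics/c15x.png

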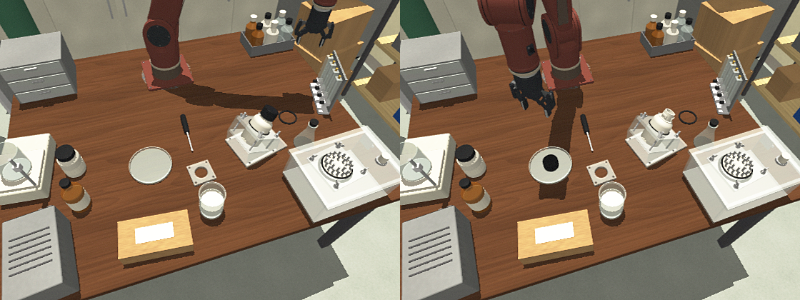

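View pics/s15x.png

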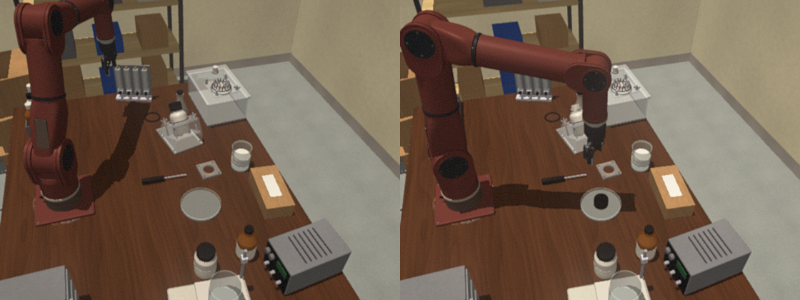

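The cap lies flat in the dish: its top is at z = 40.9 mm (expected 40), level within 0.4°, and about 2 mm from the dish's centre. Comparing before and after by eye, the other things look unmoved. The robot is clear, so I'll hand in.

```bash
python3 -c "
from station import env
print(env.job_done())"
```

```text
the job is handed in; nothing more can be done
None
```

The jar is open, and its cap lies flat, open side down, in the glass dish; I handed the job in at about 15.8 s of the 48 s allowed. I pressed the cap with about 12.4–14.2 N in the readings taken between moves, turned it 62° anticlockwise while pressed, and lifted it off along the jar's axis. I set it down with about 8 N of contact force, let go and drew the arm up clear.

**Last checks:**
- **Cap:** its top is at 40.9 mm (40 expected), level within about 0.4°, and about 2 mm from the dish's centre.
- **Jar:** its bare neck is visible.
- **Other things:** in before-and-after pictures from both fixed cameras they look unmoved. I compared these by eye and did not measure them.
- **Force:** the tool felt about 0 N after it was drawn clear.

**Disagreement with the text:** the fingertips are not at the reported TCP. All three cameras put them about 40–52 mm behind it, depending on the opening. My first close therefore shut on air above the cap without touching anything. I then measured the real fingertips and used those for the grasp and the placing, and the cap touched down at the height this predicted.

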